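Open the incubator's fresh-air shaft for the hatch

ROBOT

A 6-joint arm with a two-finger parallel gripper is mounted at the origin on the work surface. World frame = base frame: x ahead of the robot, y to its left, z up, the work surface at z = 0. Lengths are in m, angles in rad, forces in N, time in s.
With the tool pointing down it reaches from about 0.25 to 0.775 m from the base axis. Payload 4 kg.
Tool frame: the origin (TCP) lies at the very end of the fingers, on their centre line; the grasp point (between the pads) lies 19 mm behind it (robot.hold_point_z is the distance from the TCP to the grasp point, in m); z points along the fingers, y is the line along which they close (so a half turn about z gives the same grasp; the last joint's range is limited). The gripper opens to 94 mm and grips with 3 to 60 N. Pads are 16 mm wide; open, the fingers measure 119 mm over their backs; the gripper's body (75 mm by 177 mm) begins 78 mm behind the grasp point.
Start: joints at [-0.103, 0.087, 1.371, -0, 1.684, -0.103], TCP at [0.55, -0, 0.206] pointing down, gripper open.
Joint ranges: [-3.1, 3.1], [-0.76, 2.03], [0.27, 2.55], [-1.08, 4.22], [0.17, 2.65], [-2.57, 2.57]. Speed limits (rad/s): [2.79, 2.79, 3.14, 3.14, 3.14, 3.14].

INTERFACE

Orientations are given as [roll, pitch, yaw] about the fixed x, y, z axes, in that order (R = Rz(yaw) Ry(pitch) Rx(roll)).
In Python, from bench import robot gives the robot as it stands.
- The arm moves only by the tool carry_out, never from a script. Its argument "steps" is a list of rows, each a list of 3 entries, a list of its own where there are three numbers: the shift along the tool's x, y, z in m, then the turn about the tool's z in units of 10 degrees (1.0 is 10 degrees), then the closure, from -1 (fully open) to 1 (shut). In form: [[[tx, ty, tz], roll, jaw], ...]. A call has 1 to 10 rows; each row is the pose to reach, as a shift and turn from the pose commanded when the call began, along the tool's axes at that moment; what a row does not reach only later rows make up. A row lasts 1/8 s, in which the tool goes at most 62.5 mm and 10.7 degrees, less where a joint would pass 70% of its speed; a pose out of reach is approached as far as the arm can. A call with a gripper value outside its range is refused whole. The fingers move at their own pace and stop on an object; the grip force is fixed at half the most. Time passes only in rows, so rows that repeat a pose let the fingers close. It gives the time, the measured TCP pose, the force, the opening and the grip force at its end, in the units of the state.
- robot.get_obs(): the state, without advancing time (a new reading comes with each control period).
- robot.snapshot(name): name is "scene" or "side" or "wrist"; returns a dict with "image" (400x640x3 uint8, red, green, blue), "z_map" (400x640 float32, m along the optical axis (not along the pixel's ray), 0 where there is no reading), "mtx" (3x3 intrinsics, pixels), "R" (3x3) and "t" (3): a world point X has camera coordinates R X + t. Camera axes: x right, y down, z forward; pixel columns grow to the right and rows downward; lengths in m; the calibration is good to about 2 mm. A picture is of the moment at which its call begins.
- robot.close_job(): hands the job in; it is judged then, once.
The state is a dict: "time": time; "joint_positions": joint angles; "qvel": joint speeds; "joint_torque": joint torques, N m; "tool_pos": TCP position; "ee_rot": TCP orientation; "wrist_force": force on the tool from outside, world axes, zero at the start; "wrist_torque": the same for the moment, N m; "width": finger opening in m; "finger_force": force on a finger pad.
Only numpy, scipy, OpenCV 4.12 (cv2) and the standard library are available. Lean on these libraries where they do the work, as an engineer would, in place of code of your own. Each camera call takes 0.05 s, during which the arm holds its last target. There are 200 camera calls.

TASK

Open the incubator's fresh-air shaft for the hatch: push the wire guard all the way off the shaft, reach down between the two upright shutter tabs with closed fingers, and open the fingers there to spread both shutters apart together (not one after the other) until each is fully open. Then push the guard all the way back over the shaft, with the shutters still fully open, and leave the hygrometer and the torch as they stand.

Things in the scene. Friction and masses are not known exactly. Their poses are not given: they have to be found in the camera images.
- incubator: White foam egg incubator, fixed, 510 x 400 mm, 130 mm high. Origin: on the table under the centre of the shaft; z up, x from the shaft towards the egg chamber, y to its left. The flat deck (130 mm up) runs from x = -80 to +190 mm, y = -200 to +200 mm; beyond it is the open egg chamber, its eggs below the rim. Aluminium rails 8 mm high run along x at y = +-86 mm.
- shaft_mouth (a point): Centre of the mouth of the shaft, a deep narrow rectangular well in the deck, 58 mm wide (x), 132 mm long (y), 90 mm deep. Level with the deck, 130 mm above the table. Axes as the incubator's.
- guard (a joint): Wire guard (steel frame 82 x 156 mm with thin bars, about 6 mm above the deck at its top) that slides along the incubator's x: 0 m = closed, covering the shaft; 0.090 m = fully open, against its stop, clear of the shaft. It stays where it is left; about 2 N moves it.
- guard_handle (a point): Top centre of the guard's upright steel plate handle, 35 mm above the deck, at incubator x = 38 mm + joint value, y = 0. The plate is 6 mm thick (x; its faces lie 3 mm either side of this point), 50 mm wide (y), on the guard's far edge. Push its near face towards +x to open, its far face towards -x to close.
- shutter_left (a joint): Yellow shutter on the shaft's floor, +y side; slides along the incubator's +y: 0 m = shut, 0.018 m = fully open, at its stop. Stays where it is left; about 2.5 N moves it. Its upright tab, 36 mm wide (x) and 6 mm thick (y), rises from the shaft's floor to 40 mm below the deck.
- shutter_left_tab (a point): Top edge of the left tab, midway along x, on its inner face (the face towards the other tab). At incubator y = +24 mm + joint value.
- shutter_right (a joint): The mirror image of the left shutter on the -y side; slides along the incubator's -y: 0 m = shut, 0.018 m = fully open. With both shut the tabs' inner faces are 48 mm apart, with both fully open 84 mm. Same tab, same resistance.
- shutter_right_tab (a point): Top edge of the right tab, midway along x, on its inner face. At incubator y = -24 mm - joint value.
- hygrometer: Bystander: white flat hygrometer 60 x 85 x 22 mm lying on the deck to one side of the shaft. Origin at the centre of its underside.
- torch: Bystander: black egg-candling torch standing on its head on the deck at the other side of the shaft, 40 mm diameter, 95 mm tall. Origin at the centre of its underside.

How it is judged:
On the way, in this order (a step that is already met when the one before it is completed fails the run):
1. the guard is pushed off the shaft, to within 15 mm of its open stop (value of joint guard above 0.075 m), for 0.1 s.
2. both shutters are spread to within 3 mm of their open stops while the guard is off the shaft (value of joint each of shutter_left, shutter_right above 0.015 m and value of joint guard above 0.06 m), for 0.2 s.
3. the guard is pushed back over the shaft, to within 5 mm of closed (value of joint guard below 0.005 m), for 0.2 s.
At the end, for the whole second after the job is handed in: The guard is closed over the shaft to within 5 mm, and both shutters stand within 3 mm of their fully open stops (value of joint guard below 0.005 m and value of joint each of shutter_left, shutter_right above 0.015 m); the robot touches nothing.
It fails at once if one shutter is pushed nearly fully open (over 15 mm) while the other is still nearly shut (under 3 mm): they must be spread together ((value of joint shutter_left above 0.015 m and value of joint shutter_right below 0.003 m) or (value of joint shutter_right above 0.015 m and value of joint shutter_left below 0.003 m)).
It fails at once if the hygrometer or the torch is moved more than 20 mm, or the torch is tipped (distance of any of hygrometer, torch from where it was at the start of the episode above 0.02 m or angle between torch's own z axis and vertical above 0.4 rad).
It also fails if it takes over 51 s, if anything falls off the work surface, if the arm or the gripper's body presses on something with over 40 N, if the wrist force passes 120 N, or if a joint passes its speed limit or range.

## Working session

There is one attempt and no reset: what is moved stays moved. The work goes in short steps, Python scripts to look and compute and a tool call to move; the robot and the scene stay as the last step left them, time stands still between calls to the robot, and variables do not carry over. Pictures are saved under pics/ and viewed, at most 10 in all, crops included, and the job is handed in when it is done.

Besides the shell and the picture viewer there is one more tool, called after "Call:" as name(argument=value, ...) on one line, values as JSON. carry_out: Moves the arm, as the interface text tells. Its arguments: {"type":"object","properties":{"steps":{"type":"array","items":{"type":"array"}}},"required":["steps"]}

```bash
mkdir -p pics; cat > h.py <<'E'
import numpy as np, cv2
from bench import robot
def snap(n, f=None):
    s=robot.snapshot(n)
    if f: cv2.imwrite('pics/'+f, s['image'][:,:,::-1])
    return s
def cloud(s):
    z=s['z_map']; v,u=np.mgrid[:z.shape[0],:z.shape[1]]
    K=s['mtx']; c=np.stack([(u-K[0,2])/K[0,0]*z,(v-K[1,2])/K[1,1]*z,z],-1)
    return (c-s['t'])@s['R']   # R^T (c-t)
E
python3 - <<'E'
from h import *
for n in ('scene','side','wrist'):
    s=snap(n,n+'0.png'); print(n, (-s['R'].T@s['t']).round(3), s['R'][2].round(2))
    np.savez(n+'0.npz',**s)
o=robot.get_obs(); print(o)
E
cd pics; python3 -c "
import cv2
a=[cv2.imread(n+'0.png') for n in ('scene','side')]
"
```

```text
scene [0.83  0.171 0.811] [-0.38 -0.2  -0.9 ]
side [0.655 0.429 1.1  ] [-0.12 -0.37 -0.92]
wrist [0.551 0.079 0.384] [-0.   -0.27 -0.96]
{'time': 0.15, 'joint_positions': array([-1.03085103e-01,  8.78244377e-02,  1.37185389e+00,  5.84644501e-06,
        1.68359539e+00, -1.03080577e-01]), 'qvel': array([ 0.00026673, -0.00090169, -0.00525344,  0.00023029, -0.00035198,
        0.00042424]), 'joint_torque': array([ 1.24418581e-03, -3.40636396e+01, -3.02795255e+01,  7.18983379e-02,
        3.04441026e-02, -1.11468453e-04]), 'tool_pos': array([5.49599661e-01, 4.70376831e-05, 2.04578611e-01]), 'ee_rot': array([-3.13992111e+00, -1.78758209e-04,  1.57079230e+00]), 'wrist_force': array([ 1.4069866 , -0.28599714, -0.5932187 ]), 'wrist_torque': array([0.04634871, 0.03647282, 0.05363278]), 'finger_force': 0.0, 'width': 0.09407839346702612}
```

View pics/scene0.png

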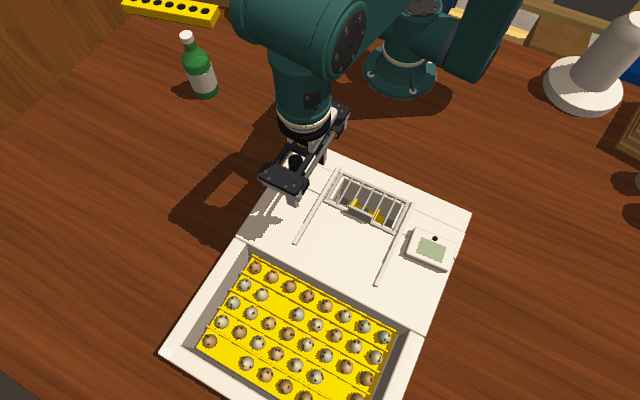

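View pics/wrist0.png

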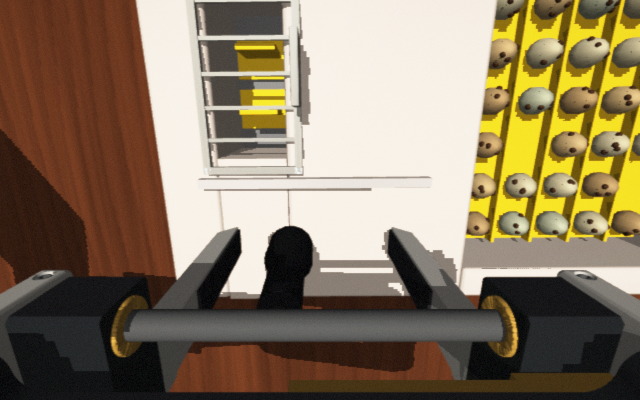

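The scene view shows the guard at about (370,200), the hygrometer at (430,250), and the torch in the gripper's shadow at about (295,160). The wrist view shows the guard at (250,90), its handle at (297,65), the yellow tabs at (262,50) and (262,100), a rail at (315,184) and the torch at (290,245).

```bash
cat > m.py <<'E'
from h import *
def load(n): return dict(np.load(n+'.npz'))
def comp(mask,P,minA=25):
    n,l,st,_=cv2.connectedComponentsWithStats(mask.astype(np.uint8),connectivity=8)
    for i in range(1,n):
        if st[i,4]>=minA:
            Q=P[l==i]; r=cv2.minAreaRect(Q[:,:2].astype(np.float32)*1000)
            print('  px',st[i,:4],'n',st[i,4],'mean',Q.mean(0).round(4),'rect c',np.round(r[0],1),'size',np.round(r[1],1),'ang',round(r[2],2),'z',np.percentile(Q[:,2],[5,95]).round(4))
E
python3 - <<'E'
from m import *
for n in ('wrist0','side0','scene0'):
    s=load(n); P=cloud(s); I=s['image'].astype(int); z=P[...,2]; ok=(s['z_map']>0)
    roi=ok&(P[...,0]>.3)&(P[...,0]<.8)&(abs(P[...,1])<.5)
    deck=roi&(abs(z-.13)<.003)
    print(n,'deck z',np.median(z[deck]).round(4) if deck.any() else None)
    comp(deck,P,800)
    print(' high');comp(roi&(z>.134)&(z<.18)&(P[...,0]<.62),P,40)
    yel=(I[...,0]>150)&(I[...,1]>120)&(I[...,2]<90)&roi&(P[...,0]<.62)
    print(' yel'); comp(yel,P,15)
    dark=(I.max(-1)<30)&roi&(z>.15)&(z<.235)
    print(' dark');comp(dark,P,60)
E
```

```text
wrist0 deck z 0.13
  px [136   0 446 299] n 66493 mean [0.5735 0.0522 0.13  ] rect c [608.8  37. ] size [379.2 252.7] ang 0.47 z [0.1289 0.1312]
  px [209 142  86  25] n 921 mean [0.4988 0.0441 0.1299] rect c [499.1  48. ] size [20.2 70.1] ang 89.81 z [0.1279 0.1319]
 high
  px [186   0 117 175] n 5325 mean [0.5004 0.0952 0.14  ] rect c [499.2  96.2] size [ 82.7 127.9] ang 0.42 z [0.1344 0.1653]
  px [197 177 201  12] n 2058 mean [0.5368 0.025  0.1379] rect c [536.6  24.8] size [166.7   8.6] ang 0.44 z [0.1363 0.1391]
  px [264 227  49  50] n 1453 mean [ 0.532  -0.0223  0.1612] rect c [530.6 -28.3] size [27.2 39.3] ang 82.15 z [0.138 0.177]
 yel
  px [234  43  41   7] n 204 mean [0.4977 0.1382 0.0876] rect c [491.6 139.6] size [ 9.  47.2] ang 81.97 z [0.0868 0.0892]
  px [277  42   5   7] n 15 mean [0.5153 0.1481 0.0452] rect c [515.9 148.1] size [4.6 5. ] ang 22.54 z [0.0436 0.0462]
  px [243  53  41  18] n 171 mean [0.5051 0.1293 0.0451] rect c [497.8 132.6] size [42.2 16.3] ang 0.09 z [0.0438 0.0463]
  px [250  76  35   4] n 128 mean [0.5011 0.1175 0.0446] rect c [501.3 117.4] siz
[... 2506 characters left out ...]
.1412] rect c [499.2 108.8] size [ 83.7 155.8] ang 0.46 z [0.1342 0.1643]
  px [380 200  37  74] n 338 mean [0.5398 0.1951 0.137 ] rect c [535.6 195.1] size [168.4   8. ] ang 0.36 z [0.1347 0.1388]
  px [404 227  53  46] n 1503 mean [0.5406 0.2578 0.1501] rect c [537.5 258.1] size [60.6 85.2] ang 4.13 z [0.1412 0.1531]
 yel
  px [352 198   6   8] n 21 mean [0.4873 0.0826 0.0832] rect c [483.3  82.7] size [ 4.  31.5] ang 88.63 z [0.0615 0.0891]
  px [373 209   8  13] n 35 mean [0.4941 0.1373 0.0855] rect c [494.3 137.8] size [28.1  6. ] ang 0.38 z [0.0839 0.0886]
 dark
  px [289 155  13  17] n 165 mean [ 0.533  -0.0346  0.2225] rect c [530.5 -35.2] size [26.2 22.5] ang 29.24 z [0.21   0.2275]
```

View pics/side0.png

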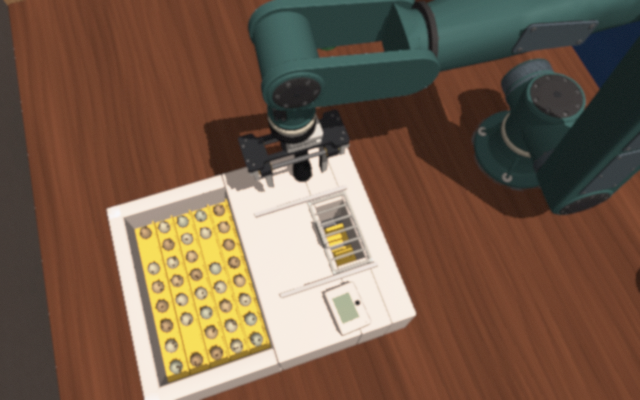

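The side view shows the torch at (302,170), the guard at (340,235) and the hygrometer at (347,308). This puts the incubator origin near (0.499, 0.109) with a yaw of about 0.43°. I'll lift clear of the torch first, then move over the shaft, turn and close the fingers.

Call:
carry_out(steps=[[[0,0,-0.06],0,-1],[[0.05,-0.02,-0.06],1,-1],[[0.109,-0.041,-0.06],2,1],[[0.109,-0.041,-0.06],3,1],[[0.109,-0.041,-0.06],4,1],[[0.109,-0.041,-0.06],5,1],[[0.109,-0.041,-0.06],6,1],[[0.109,-0.041,-0.06],7,1],[[0.109,-0.041,-0.06],8,1],[[0.109,-0.041,-0.06],8.95,1]])

```text
time: 1.4
tool_pos: [0.5088, 0.109, 0.265]
ee_rot: [3.141, 0.001, 0.003]
wrist_force: [0.5, 0.6, -0.1]
width: 0.0175
finger_force: 0.0
```

```bash
python3 - <<'E'
from m import *
s=snap('wrist','w1.png'); np.savez('w1.npz',**s)
o=robot.get_obs(); print({k:np.round(o[k],4) for k in ('time','tool_pos','ee_rot','width','wrist_force')})
P=cloud(s); z=P[...,2]; ok=(s['z_map']>0)&(P[...,0]<.75)&(P[...,1]>-.1)&(P[...,1]<.4)
comp(ok&(z>.1335)&(z<.17)&(P[...,0]<.65),P,40)
print('handle');comp(ok&(z>.15)&(z<.168)&(P[...,0]>.52)&(P[...,0]<.56),P,20)
I=s['image'].astype(int)
print('tabs');comp(ok&(z>.085)&(z<.094),P,15)
E
```

```text
{'time': np.float64(1.45), 'tool_pos': array([0.5088, 0.1089, 0.265 ]), 'ee_rot': array([ 3.1414e+00,  8.0000e-04, -1.0000e-04]), 'width': np.float64(0.0139), 'wrist_force': array([ 1.0748, -0.1921, -0.5288])}
  px [217  49  25 195] n 1774 mean [0.5576 0.196  0.1378] rect c [549.  196.5] size [195.1   9. ] ang 0.54 z [0.1353 0.1392]
  px [389  48  23 195] n 1784 mean [0.5588 0.0251 0.1377] rect c [550.7  24.7] size [194.3   8.8] ang 0.43 z [0.1352 0.1392]
  px [115 134 101  66] n 5496 mean [0.5387 0.2556 0.1515] rect c [536.8 258.7] size [60.2 85.6] ang 3.97 z [0.1463 0.1537]
  px [436 155  51  44] n 923 mean [ 0.5348 -0.0228  0.1563] rect c [531.1 -30.5] size [30.2 39. ] ang 71.58 z [0.1367 0.1691]
  px [239 163 152  75] n 3457 mean [0.5068 0.11   0.1396] rect c [499.4 110.2] size [ 82.3 156.6] ang 0.19 z [0.1342 0.165 ]
handle
  px [115 145  94  42] n 3481 mean [0.5406 0.2586 0.1524] rect c [540.  259.6] size [39.8 86.1] ang 0.15 z [0.151  0.1537]
  px [442 157  45  33] n 485 mean [ 0.5378 -0.0232  0.1608] rect c [538.3 -28.7] size [19.1 38.7] ang 35.78 z [0.1517 0.1674]
  px [289 
[... 626 characters left out ...]
17 mean [0.5047 0.1415 0.0874] rect c [504.5 141.5] size [ 0.2 20.3] ang 88.7 z [0.0865 0.0882]
  px [293 178   2  28] n 32 mean [0.4975 0.1362 0.0876] rect c [497.7 136.2] size [ 1.2 34.2] ang 89.94 z [0.0856 0.0888]
  px [271 214  20   3] n 53 mean [0.4683 0.1525 0.0894] rect c [468.2 152.4] size [ 0.9 23.7] ang 0.66 z [0.0852 0.0936]
  px [294 214  20   3] n 47 mean [0.4686 0.1243 0.0892] rect c [468.6 124.3] size [ 0.8 23.8] ang 0.75 z [0.0854 0.0937]
  px [317 214  20   3] n 46 mean [0.4688 0.0964 0.0892] rect c [468.8  95.6] size [ 0.8 23.7] ang 0.4 z [0.0857 0.0935]
  px [340 214  20   3] n 45 mean [0.469  0.0676 0.0893] rect c [469.   67.2] size [23.8  1.1] ang 89.4 z [0.0867 0.0936]
```

View pics/w1.png

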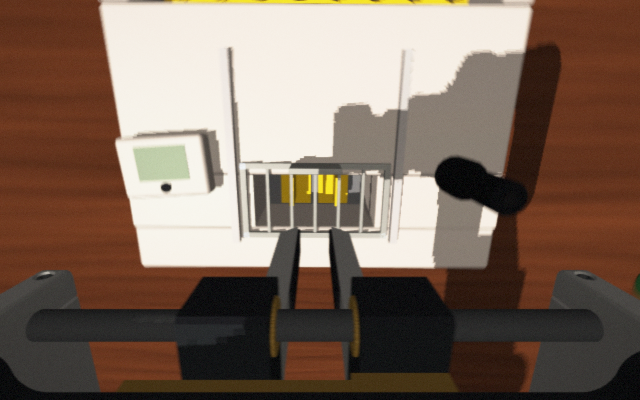

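The wrist view shows the handle at (315,170), the tabs at (289,190) and (336,190), the hygrometer at (165,163) and the torch at (480,185). Next I lower the closed fingers in front of the handle and push.

Call:
carry_out(steps=[[[0,-0.001,0.05],0,1],[[0,-0.001,0.1],0,1],[[0,-0.001,0.12],0,1],[[0.012,-0.001,0.12],0,1],[[0.028,-0.001,0.12],0,1],[[0.046,-0.001,0.12],0,1],[[0.066,-0.001,0.12],0,1],[[0.086,-0.001,0.12],0,1],[[0.1,-0.001,0.12],0,1],[[0.107,-0.001,0.12],0,1]])

```text
time: 2.7
tool_pos: [0.6118, 0.1109, 0.1465]
ee_rot: [3.141, 0.013, 0.009]
wrist_force: [-24.2, -0.7, 11.3]
width: 0.0004
finger_force: 12.4
```

Call:
carry_out(steps=[[[0,0,0],0,1]])

```text
time: 2.82
tool_pos: [0.6116, 0.1109, 0.1465]
ee_rot: [3.141, 0.012, 0.009]
wrist_force: [-16.9, -1.0, 6.3]
width: 0.0008
finger_force: 8.0
```

```bash
python3 - <<'E'
from m import *
o=robot.get_obs(); print({k:np.round(o[k],4) for k in ('time','tool_pos','ee_rot','width','wrist_force')})
s=snap('wrist','w2.png'); 
P=cloud(s); z=P[...,2]; ok=(s['z_map']>0)&(P[...,1]>-.1)&(P[...,1]<.4)
comp(ok&(z>.1335)&(z<.17)&(P[...,0]<.7),P,40)
s=snap('scene','s2.png');P=cloud(s); z=P[...,2]; ok=(s['z_map']>0)&(P[...,1]>-.1)&(P[...,1]<.4)
print('scene');comp(ok&(z>.1335)&(z<.17)&(P[...,0]<.7)&(P[...,0]>.4),P,40)
E
```

```text
{'time': np.float64(2.825), 'tool_pos': array([0.6116, 0.1109, 0.1465]), 'ee_rot': array([3.141 , 0.0118, 0.0095]), 'width': np.float64(0.0008), 'wrist_force': array([-16.8824,  -1.0305,   6.2695])}
  px [176 183  30 126] n 1830 mean [0.6046 0.1963 0.1376] rect c [600.4 197. ] size [93.9  9.4] ang 0.26 z [0.1346 0.139 ]
  px [428 184  31 125] n 1830 mean [0.6059 0.0258 0.1376] rect c [602.   25.2] size [93.1  9.2] ang 0.39 z [0.1347 0.1389]
  px [199 211 237  98] n 6545 mean [0.6135 0.1108 0.1433] rect c [592. 111.] size [ 74.8 156.8] ang 0.28 z [0.1344 0.1654]
  px [ 77 289  94  20] n 1601 mean [0.5669 0.243  0.1437] rect c [567.2 249.4] size [66.6 16.1] ang 79.64 z [0.135  0.1513]
  px [ 89 342  92  35] n 2771 mean [0.5249 0.2392 0.1514] rect c [525.1 242.6] size [32.6 54.8] ang 3.78 z [0.1441 0.1537]
  px [196 342  18  38] n 491 mean [0.5094 0.1955 0.1376] rect c [507.3 196.2] size [39.5  8.9] ang 0.33 z [0.1346 0.1388]
  px [419 342  19  50] n 648 mean [0.5051 0.0251 0.1376] rect c [503.2  24.2] size [50.3  9.1] ang 0.53 z [0.1347 0.1389]
  px [483 342  58  50] n 1516 mean [ 0.5354 -0.0202  0.1597] rect c [533.2 -23. ] size [16.4 37.1] ang 73.49 z [0.1439 0.169 ]
scene
  px [287 171  20  21] n 212 mean [ 0.5399 -0.0294  0.1567] rect c [535.  -32.7] size [27.3 39. ] ang 31.42 z [0.1387 0.1694]
  px [403 200  14  24] n 105 mean [0.4806 0.1947 0.137 ] rect c [479.9 194.7] size [57.4  7.8] ang 0.33 z [0.1352 0.139 ]
  px [292 224  15  21] n 99 mean [0.6262 0.0241 0.137 ] rect c [625.2  24.2] size [ 8.7 45.8] ang 89.96 z [0.1347 0.1386]
  px [303 227  78  48] n 484 mean [0.6239 0.111  0.1445] rect c [615.4 109.7] size [ 28.1 156. ] ang 0.63 z [0.1337 0.165 ]
  px [404 227  53  46] n 1505 mean [0.5406 0.2576 0.1501] rect c [537.1 258. ] size [60.2 85. ] ang 3.98 z [0.1415 0.1532]
  px [374 266  13  21] n 90 mean [0.6285 0.1959 0.1371] rect c [625.5 195.7] size [41.8  8. ] ang 0.58 z [0.1352 0.1389]
```

The guard is at its stop: the force rose and the handle is at about 0.627. Next I back off, rise, go over the shaft and look.

Call:
carry_out(steps=[[[-0.015,0,0],0,1],[[-0.05,0,-0.03],0,1],[[-0.09,0,-0.1],0,1],[[-0.117,0,-0.12],0,1],[[-0.117,0,-0.12],0,1],[[-0.117,0,-0.12],0,1]])

```text
time: 3.68
tool_pos: [0.5, 0.1099, 0.2655]
ee_rot: [3.142, -0.002, 0.009]
wrist_force: [-0.2, 0.2, -0.5]
width: 0.0003
finger_force: 0.0
```

```bash
python3 - <<'E'
from m import *
o=robot.get_obs(); print({k:np.round(o[k],4) for k in ('time','tool_pos','ee_rot','width','wrist_force')})
for n in ('wrist','scene','side'):
    s=snap(n,n+'3.png'); P=cloud(s); z=P[...,2]; ok=(s['z_map']>0)&(P[...,0]>.44)&(P[...,0]<.56)&(P[...,1]>.02)&(P[...,1]<.2)
    I=s['image'].astype(int)
    print(n,'tabs');comp(ok&(z>.078)&(z<.094)&(I[...,0]-I[...,2]>60),P,12)
    print('well');comp(ok&(z<.12),P,100)
E
```

```text
{'time': np.float64(3.675), 'tool_pos': array([0.5   , 0.1099, 0.2655]), 'ee_rot': array([ 3.1416e+00, -1.8000e-03,  8.8000e-03]), 'width': np.float64(0.0003), 'wrist_force': array([-0.2117,  0.2408, -0.5016])}
wrist tabs
  px [290 169   6  31] n 162 mean [0.4977 0.1385 0.0872] rect c [497.9 138.8] size [35.8  5.9] ang 1.0 z [0.0803 0.0892]
  px [335 169   7  31] n 157 mean [0.499  0.083  0.0875] rect c [498.2  82.7] size [35.9  6.2] ang 0.4 z [0.0856 0.0891]
well
  px [255 167 122  50] n 5920 mean [0.4851 0.1096 0.0663] rect c [496.2 110.1] size [ 56.9 132.9] ang 0.21 z [0.0395 0.1146]
scene tabs
  px [349 198   8  12] n 38 mean [0.4946 0.0818 0.0864] rect c [494.6  81.6] size [ 5.9 29.7] ang 89.62 z [0.0817 0.0894]
  px [373 209   8  12] n 39 mean [0.494  0.1376 0.0866] rect c [494.2 137.6] size [27.9  5.8] ang 0.47 z [0.0843 0.0885]
well
  px [332 180  69  48] n 1542 mean [0.4738 0.1059 0.0724] rect c [493.3 108.6] size [ 54.9 132.8] ang 0.88 z [0.0388 0.1153]
side tabs
  px [327 224  15   8] n 65 mean [0.4983 0.081  0.0865] rect c [497.4  80. ] size [32.   7.5] ang 3.41 z [0.0789 0.0914]
  px [336 247  17  10] n 75 mean [0.4951 0.1368 0.0868] rect c [495.4 136.1] size [35.3  7.1] ang 0.63 z [0.0801 0.0914]
well
  px [316 203  49  63] n 1433 mean [0.4897 0.094  0.0626] rect c [491.4 103.6] size [ 53.3 131.9] ang 4.61 z [0.0397 0.1091]
```

View pics/wrist3.png

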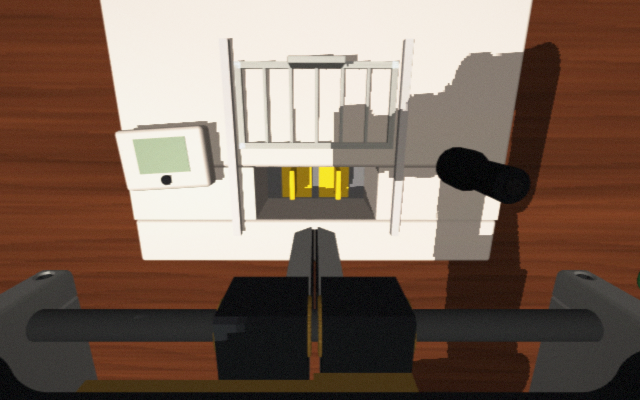

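The wrist view shows the guard clear of the shaft. The tabs are at (292,184) and (338,184), and the fingers are centred between them, at tab-midpoint y of about 0.110. Descending.

Call:
carry_out(steps=[[[-0.001,0,0.05],0,1],[[-0.001,0,0.1],0,1],[[-0.001,0,0.14],0,1],[[-0.001,0,0.165],0,1],[[-0.001,0,0.185],0,1],[[-0.001,0,0.197],0,1],[[-0.001,0,0.197],0,1]])

```text
time: 4.7
tool_pos: [0.4972, 0.1097, 0.0667]
ee_rot: [3.141, 0.003, 0.009]
wrist_force: [-0.6, 0.4, 0.2]
width: 0.0003
finger_force: 0.0
```

Call:
carry_out(steps=[[[0,0,0],0,0.6],[[0,0,0],0,0.5],[[0,0,0],0,0.4],[[0,0,0],0,0.3],[[0,0,0],0,0.2],[[0,0,0],0,0.15],[[0,0,0],0,0.1],[[0,0,0],0,0.1]])

```text
time: 5.7
tool_pos: [0.4984, 0.1099, 0.0688]
ee_rot: [-3.141, -0.001, 0.009]
wrist_force: [1.0, 0.3, 3.4]
width: 0.0423
finger_force: 2.5
```

```bash
cat > tabs.py <<'E'
from m import *
o=robot.get_obs(); print({k:np.round(o[k],4) for k in ('time','tool_pos','width','wrist_force','finger_force')})
for n in ('wrist','scene','side'):
    s=snap(n,n+'4.png'); P=cloud(s); z=P[...,2]; ok=(s['z_map']>0)&(P[...,0]>.44)&(P[...,0]<.56)&(P[...,1]>.02)&(P[...,1]<.2)
    I=s['image'].astype(int)
    print(n,'tabs');comp(ok&(z>.08)&(z<.094)&(I[...,0]-I[...,2]>60),P,6)
E
python3 tabs.py
```

```text
{'time': np.float64(5.7), 'tool_pos': array([0.4984, 0.1099, 0.0688]), 'width': np.float64(0.0423), 'wrist_force': array([0.9733, 0.2916, 3.3871]), 'finger_force': np.float64(2.5017)}
wrist tabs
  px [247 237  10  20] n 121 mean [0.5061 0.1486 0.088 ] rect c [504.6 149.5] size [ 5.1 13.1] ang 70.7 z [0.087 0.089]
  px [373 237  10  20] n 121 mean [0.5067 0.0751 0.088 ] rect c [505.3  75.5] size [12.1  5.4] ang 4.25 z [0.0871 0.0889]
scene tabs
  px [347 202   3   6] n 11 mean [0.5025 0.0733 0.0866] rect c [502.  73.] size [11.4  3.3] ang 9.5 z [0.0853 0.0878]
  px [377 216   5   7] n 18 mean [0.5015 0.1467 0.0871] rect c [501.6 146.7] size [14.8  4.7] ang 0.55 z [0.0855 0.0887]
side tabs
```

Both tabs are moving together, about 9 mm each. Continuing.

Call:
carry_out(steps=[[[0,0,0],0,0.0],[[0,0,0],0,-0.08],[[0,0,0],0,-0.15],[[0,0,0],0,-0.2],[[0,0,0],0,-0.24],[[0,0,0],0,-0.27],[[0,0,0],0,-0.27],[[0,0,0],0,-0.27],[[0,0,0],0,-0.27]])

```text
time: 6.98
tool_pos: [0.4982, 0.1087, 0.0685]
ee_rot: [3.139, -0.0, 0.008]
wrist_force: [2.2, -5.4, 3.1]
width: 0.0592
finger_force: 4.9
```

```bash
python3 tabs.py
```

```text
{'time': np.float64(6.975), 'tool_pos': array([0.4982, 0.1087, 0.0685]), 'width': np.float64(0.0592), 'wrist_force': array([ 2.165 , -5.3962,  3.0913]), 'finger_force': np.float64(4.8511)}
wrist tabs
  px [232 237  10  16] n 98 mean [0.5068 0.1559 0.0879] rect c [506.1 156.4] size [4.8 9.8] ang 68.31 z [0.0871 0.0889]
  px [387 237  12  16] n 107 mean [0.5074 0.0653 0.0879] rect c [507.3  64.2] size [10.2  5.7] ang 33.54 z [0.0869 0.089 ]
scene tabs
  px [342 200   4   6] n 11 mean [0.5033 0.0633 0.0867] rect c [502.8  63.6] size [14.2  3.6] ang 4.06 z [0.0845 0.0884]
  px [380 218   5   7] n 18 mean [0.5018 0.1542 0.087 ] rect c [501.6 154.2] size [15.4  4.7] ang 0.12 z [0.0852 0.0884]
side tabs
```

The left shutter is at its stop and the right one is at or near it. A small extra spread with a 1 mm shift to the right makes sure of both. Then I close, rise and look.

Call:
carry_out(steps=[[[0,0.0015,0],0,-0.28],[[0,0.0015,0],0,-0.3],[[0,0.0015,0],0,-0.3],[[0,0.0015,0],0,-0.3]])

```text
time: 7.62
tool_pos: [0.4982, 0.1084, 0.0685]
ee_rot: [3.142, -0.0, 0.009]
wrist_force: [3.4, -1.1, 3.0]
width: 0.0608
finger_force: 17.2
```

Call:
carry_out(steps=[[[0,0,0],0,0.3],[[0,0,0],0,0.8],[[0,0,0],0,1],[[0,0,0],0,1],[[0,0,-0.05],0,1],[[0,0,-0.1],0,1],[[0,0,-0.15],0,1],[[0,0,-0.197],0,1],[[0,0,-0.197],0,1],[[0,0,-0.197],0,1]])

```text
time: 8.88
tool_pos: [0.4976, 0.1084, 0.2645]
ee_rot: [3.142, 0.001, 0.009]
wrist_force: [0.7, 0.3, -0.9]
width: 0.0006
finger_force: 0.0
```

```bash
python3 tabs.py
```

```text
{'time': np.float64(8.875), 'tool_pos': array([0.4976, 0.1084, 0.2645]), 'width': np.float64(0.0006), 'wrist_force': array([ 0.6714,  0.3224, -0.8631]), 'finger_force': np.float64(0.0)}
wrist tabs
  px [275 167   6  31] n 171 mean [0.4983 0.1546 0.0871] rect c [497.3 155. ] size [36.1  6.2] ang 0.4 z [0.0822 0.089 ]
  px [349 167   6  31] n 171 mean [0.499  0.0655 0.0872] rect c [498.1  65.2] size [35.9  6.2] ang 0.84 z [0.0813 0.0889]
scene tabs
  px [342 195   8  11] n 38 mean [0.4948 0.0642 0.0868] rect c [495.3  63.8] size [30.1  6. ] ang 0.08 z [0.082  0.0888]
  px [380 212   8  13] n 41 mean [0.4941 0.1537 0.0867] rect c [494.6 153.7] size [ 5.7 29.9] ang 89.88 z [0.0847 0.0883]
side tabs
  px [324 216  17   8] n 65 mean [0.496  0.0632 0.0874] rect c [495.7  62.7] size [36.2  7.8] ang 1.91 z [0.0815 0.0909]
  px [338 255  18   9] n 68 mean [0.4955 0.153  0.0878] rect c [495.1 152.3] size [35.8  6.6] ang 1.01 z [0.0825 0.0914]
```

View pics/wrist4.png

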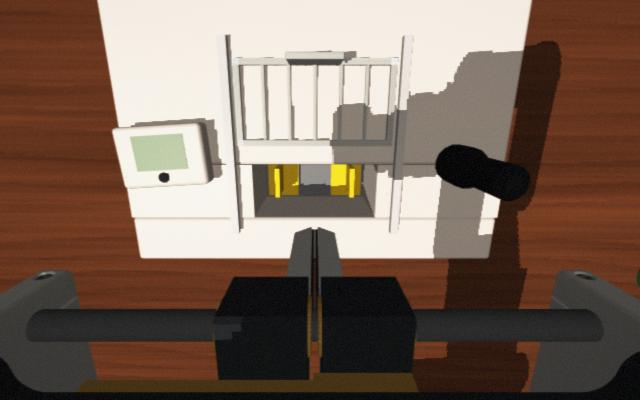

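The tabs are at (278,182) and (352,182), 90 mm between centres, so both shutters are fully open. Next I go past the handle and push the guard back.

Call:
carry_out(steps=[[[0.055,-0.002,0],0,1],[[0.11,-0.002,0],0,1],[[0.165,-0.002,0],0,1],[[0.165,-0.002,0],0,1],[[0.165,-0.002,0.05],0,1],[[0.165,-0.002,0.1],0,1],[[0.165,-0.002,0.119],0,1],[[0.165,-0.002,0.119],0,1]])

```text
time: 10.02
tool_pos: [0.6615, 0.1118, 0.1454]
ee_rot: [3.141, 0.003, 0.009]
wrist_force: [-0.1, 0.4, 1.1]
width: 0.0002
finger_force: 0.0
```

Call:
carry_out(steps=[[[-0.01,0,0],0,1],[[-0.02,0,0],0,1],[[-0.035,0,0],0,1],[[-0.05,0,0],0,1],[[-0.065,0,0],0,1],[[-0.08,0,0],0,1],[[-0.093,0,0],0,1],[[-0.102,0,0],0,1],[[-0.108,0,0],0,1],[[-0.11,0,0],0,1]])

```text
time: 11.28
tool_pos: [0.5529, 0.1109, 0.1467]
ee_rot: [-3.142, -0.001, 0.009]
wrist_force: [2.5, 0.3, 1.0]
width: 0.0007
finger_force: 1.0
```

Call:
carry_out(steps=[[[0,0,0],0,1],[[0,0,0],0,1]])

```text
time: 11.52
tool_pos: [0.5527, 0.1108, 0.1459]
ee_rot: [3.141, 0.002, 0.009]
wrist_force: [1.3, 0.2, 0.2]
width: 0.0005
finger_force: 0.4
```

```bash
cat > g.py <<'E'
from m import *
o=robot.get_obs(); print({k:np.round(o[k],4) for k in ('time','tool_pos','width','wrist_force','finger_force')})
for n in ('scene','wrist'):
    s=snap(n,n+'5.png'); P=cloud(s); z=P[...,2]; ok=(s['z_map']>0)&(P[...,1]>.03)&(P[...,1]<.188)&(P[...,0]>.44)&(P[...,0]<.66)
    print(n);comp(ok&(z>.1335)&(z<.168),P,40);comp(ok&(z>.152)&(z<.168),P,10)
E
python3 g.py
```

```text
{'time': np.float64(11.525), 'tool_pos': array([0.5527, 0.1108, 0.1459]), 'width': np.float64(0.0005), 'wrist_force': array([1.3089, 0.1717, 0.2468]), 'finger_force': np.float64(0.4317)}
scene
  px [323 197  28  19] n 103 mean [0.541  0.0592 0.1355] rect c [537.6  62.7] size [15.6 61.6] ang 0.77 z [0.1337 0.1407]
  px [349 218  47  19] n 184 mean [0.5478 0.1406 0.1442] rect c [542.1 141. ] size [29.9 92.2] ang 17.69 z [0.1341 0.1652]
  px [349 219  14   8] n 42 mean [0.5628 0.1122 0.1607] rect c [563. 112.] size [ 5.9 24.9] ang 12.41 z [0.1531 0.1674]
  px [367 218   4   4] n 10 mean [0.5437 0.1319 0.1582] rect c [543.7 131.6] size [2.  5.4] ang 21.7 z [0.1524 0.164 ]
wrist
  px [293 227  44  17] n 504 mean [0.5635 0.1127 0.1588] rect c [563.  112.7] size [ 2.7 24.8] ang 1.01 z [0.1484 0.1671]
  px [338 245  95  64] n 1851 mean [0.5359 0.0616 0.1409] rect c [521.7  64.4] size [64.9 48.8] ang 89.78 z [0.1345 0.1648]
  px [204 246  88  63] n 1627 mean [0.5346 0.1626 0.1395] rect c [520.9 158.1] size [48.5 60.1] ang 0.82 z [0.1344 0.1641]
  px [293 230  44  14] n 427 mean [0.5636 0.1128 0.1605] rect c [563.  112.7] size [ 2.7 24.8] ang 1.01 z [0.1532 0.1673]
  px [276 259  14  18] n 195 mean [0.5435 0.132  0.1615] rect c [542.7 132.2] size [6.9 5.9] ang 86.08 z [0.1535 0.1657]
  px [340 258  21  19] n 314 mean [0.5439 0.0911 0.1614] rect c [542.8  91. ] size [ 6. 11.] ang 3.01 z [0.1533 0.1657]
```

The guard is about 5 mm short, so I push further until it stops.

Call:
carry_out(steps=[[[-0.002,0,0],0,1],[[-0.004,0,0],0,1],[[-0.006,0,0],0,1],[[-0.007,0,0],0,1],[[-0.007,0,0],0,1],[[-0.007,0,0],0,1]])

```text
time: 12.38
tool_pos: [0.5465, 0.1108, 0.1463]
ee_rot: [3.142, -0.001, 0.009]
wrist_force: [4.9, -0.8, -3.5]
width: 0.0005
finger_force: 2.5
```

```bash
python3 g.py
```

```text
{'time': np.float64(12.375), 'tool_pos': array([0.5465, 0.1108, 0.1463]), 'width': np.float64(0.0005), 'wrist_force': array([ 4.8562, -0.7627, -3.5473]), 'finger_force': np.float64(2.5385)}
scene
  px [324 194  28  20] n 103 mean [0.5349 0.0591 0.1362] rect c [533.4  61.8] size [62.8 16.5] ang 82.53 z [0.1338 0.145 ]
  px [351 214  47  21] n 187 mean [0.5406 0.1418 0.1442] rect c [535.4 141.4] size [31.2 92.8] ang 16.55 z [0.1339 0.1643]
  px [369 214   4   5] n 13 mean [0.537  0.132  0.1592] rect c [536.1 132.2] size [3.7 6.4] ang 64.16 z [0.1534 0.1645]
  px [351 216  13   8] n 43 mean [0.5566 0.1116 0.1599] rect c [555.8 111.6] size [ 3.6 24.2] ang 2.07 z [0.1533 0.1666]
wrist
  px [293 227  44  17] n 488 mean [0.5573 0.1127 0.159 ] rect c [556.9 112.6] size [ 2.6 24.7] ang 1.71 z [0.1489 0.1671]
  px [204 245  88  64] n 1651 mean [0.5282 0.1626 0.1395] rect c [514.7 158.1] size [48.8 59.9] ang 0.42 z [0.1343 0.1642]
  px [338 245  94  64] n 1870 mean [0.5297 0.0615 0.1409] rect c [515.4  64.3] size [64.7 48.5] ang 89.91 z [0.1343 0.1647]
  px [293 230  44  14] n 421 mean [0.5574 0.1127 0.1606] rect c [557.  112.6] size [ 2.5 24.7] ang 1.71 z [0.1532 0.1672]
  px [276 258  14  19] n 202 mean [0.5373 0.132  0.1615] rect c [536.2 132.3] size [6.6 6.8] ang 78.73 z [0.1535 0.1656]
  px [340 258  21  19] n 318 mean [0.5376 0.0911 0.1615] rect c [536.5  91.1] size [11.   6.5] ang 88.69 z [0.1532 0.1657]
```

The handle is back at 0.5375, its starting position. Retreating and verifying.

Call:
carry_out(steps=[[[0.01,0,0],0,1],[[0.03,0,0],0,1],[[0.03,0,-0.05],0,1],[[0.03,0,-0.1],0,1],[[0.0,0,-0.14],0,1],[[-0.04,0,-0.15],0,1],[[-0.04,0,-0.15],0,1],[[-0.04,0,-0.15],0,1],[[-0.04,0,-0.15],0,1]])

```text
time: 13.6
tool_pos: [0.5063, 0.1104, 0.2951]
ee_rot: [3.141, 0.003, 0.009]
wrist_force: [-0.5, 0.1, -0.7]
width: 0.0004
finger_force: 0.0
```

```bash
python3 g.py; python3 tabs.py
```

```text
{'time': np.float64(13.6), 'tool_pos': array([0.5063, 0.1104, 0.2951]), 'width': np.float64(0.0004), 'wrist_force': array([-0.4952,  0.1292, -0.7253]), 'finger_force': np.float64(0.0)}
scene
  px [324 170  86  64] n 792 mean [0.506  0.1094 0.1404] rect c [497.3 108.7] size [ 83.8 156.3] ang 0.22 z [0.1338 0.164 ]
  px [348 204  25  15] n 135 mean [0.5368 0.1095 0.161 ] rect c [536.  109.5] size [ 6.7 49.6] ang 0.57 z [0.1532 0.1656]
wrist
  px [247 158 139  69] n 3105 mean [0.502  0.1097 0.1392] rect c [497.9 109.9] size [ 82.3 156. ] ang 0.36 z [0.1343 0.1648]
  px [293 160  48   8] n 373 mean [0.5365 0.11   0.163 ] rect c [536.  110.3] size [ 5.9 49. ] ang 0.46 z [0.1527 0.1661]
{'time': np.float64(13.7), 'tool_pos': array([0.5063, 0.1104, 0.2952]), 'width': np.float64(0.0001), 'wrist_force': array([-0.3838,  0.1256,  0.1835]), 'finger_force': np.float64(0.0)}
wrist tabs
  px [279 170   6  28] n 141 mean [0.4984 0.1546 0.0872] rect c [497.5 154.8] size [35.9  6. ] ang 1.19 z [0.0828 0.0891]
  px [348 170   5  28] n 137 mean [0.4989 0.0654 0.0875] rect c [498.1  65.3] size [35.8  5.7] ang 2.24 z [0.0845 0.0893]
scene tabs
  px [342 195   8  11] n 39 mean [0.4949 0.0642 0.0863] rect c [494.9  64. ] size [28.6  6. ] ang 0.49 z [0.0823 0.0882]
  px [380 212   8  13] n 38 mean [0.4949 0.1535 0.0873] rect c [494.3 153.7] size [29.8  5.7] ang 0.01 z [0.0861 0.0893]
side tabs
  px [324 217  14   5] n 27 mean [0.4989 0.0615 0.0887] rect c [498.4  62.1] size [28.8  5.6] ang 0.01 z [0.0861 0.0913]
  px [338 255  18   8] n 66 mean [0.4956 0.1529 0.0877] rect c [495.6 152.3] size [35.6  6.8] ang 2.0 z [0.082  0.0916]
```

View pics/wrist5.png

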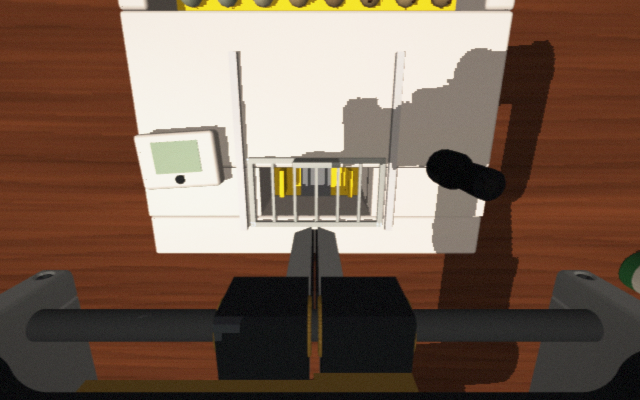

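The guard is closed over the shaft at (315,193), with its handle at (316,164). The tabs are spread at (282,184) and (350,184), and the hygrometer and torch are undisturbed.

```bash
python3 -c "
from bench import robot
print(robot.close_job())"
```

```text
the job is handed in; nothing more can be done
None
```

The job is handed in, though no verdict came back; by my last camera measurements the guard is closed over the shaft, both shutters are fully open, and the hygrometer and torch look untouched in the last view.

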